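# Strip the trolley axle in the vice

## Task

Strip the trolley axle that is held in the bench vice, one part at a time from its free end: slide off the stop collar and put it in the small-parts tray, then the spacer tube into the same tray. Then slide the wheel off and stand it on its tread in the narrow blue wheel bin, in front of the wheel already there and facing the same way. Lower the parts into place, do not let any of them fall, and leave everything else on the bench where it is.

Things in the scene. Friction and masses are not known exactly. Their poses are not given: they have to be found in the camera images.
- vice: Blue-grey bench vice, fixed, gripping an upright steel plate (80 mm along x, 8 thick, top 205 above the bench). A plain steel axle, 18 mm diameter, stands out level from the plate along the vice's -y, 118 mm long, centre line 168 above the bench. Origin: on the bench below the axle's root; z up. Jaws under the axle reach 118 high (out to y = -35), the anvil 95 (to y = -117).
- axle_end (a point): Centre of the axle's free end face, 168 mm above the bench; axes as vice, so the parts slide off along -y. At the root a weld boss of 26 mm diameter takes the axle's first 6 mm.
- collar: Stop collar: plain steel ring with a thin slit, 44 mm diameter, 22 bore, 16 wide, 0.11 kg; outermost on the axle, 89 to 101 mm from the plate to its centre. Already slack: it hangs on the axle with 4 mm play (centre 166 above the bench) and slides freely. Origin: its centre; own y is its axis, along the axle at the start.
- spacer: Spacer tube: plain steel, 34 mm outside diameter, 22 mm bore, 30 mm long, about 0.12 kg; second on the axle, between collar and wheel, loose like the collar. Origin: its centre; own y is its axis. Gaps between neighbours on the axle are a few mm.
- wheel: Trolley wheel, grey rubber tread, black hub: 68 mm diameter, 32 wide, 22 bore, 0.15 kg, both faces alike. Innermost on the axle, 8 to 11 mm from the plate: there is no room for a finger behind it until it has been slid outward. Origin: its centre; own y is its axis. Set down on its tread on the flat bench it stays put.
- tray: Grey open small-parts tray, fixed, empty: 150 (own x) by 200 (own y) by 28 mm high, walls and floor 4 mm thick. Origin: centre of its underside, on the bench.
- wheelbin: Blue open bin, fixed: 180 (own x) by 95 (own y) mm, walls and floor 4 thick; sides and back 70 high, front (at -x) 36. Origin: centre of its underside. Wheels stand in it one behind the other, axes along its x; one is at the back (centre at x = +60), the front 130 mm is free. It is too narrow (87 inside) for fingers beside a wheel's tread.
- wheel2: The wheel already in the bin, same kind as wheel; leave it. Origin at its centre, own y its axis.
- spanner: Loose steel spanner lying on the bench, 180 mm long along its x; leave it. Origin: centre of its underside.
- tin: Loose green tin, 68 mm diameter, 85 mm high; leave it. Origin: centre of its underside.
- tape: Loose grey tape measure lying flat, 68 by 66 by 34 mm; leave it. Origin: centre of its underside.
- driver: Loose screwdriver, 200 mm long along its x, 26 mm thick; leave it. Origin: on its underside at mid length.
- offcut: Loose plywood offcut 120 by 70 by 21 mm; leave it. Origin: centre of its underside.
Not all that is in view belongs to the job. What is shaped like the collar but brown, green or turquoise is not meant.

How it is judged:
By the outcome, as a careful person would: the job done as asked, in the order asked, and still so for the second after the job is handed in, with the robot touching nothing.
It also fails if it takes over 72 s, if anything falls off the work surface, if the arm or the gripper's body presses on something with over 40 N, if the wrist force passes 120 N, or if a joint passes its speed limit or range.

## Robot

A 6-joint arm with a two-finger parallel gripper is mounted at the origin on the work surface. World frame = base frame: x ahead of the robot, y to its left, z up, the work surface at z = 0. Lengths are in m, angles in rad, forces in N, time in s.
With the tool pointing down it reaches from about 0.25 to 0.775 m from the base axis. Payload 4 kg.
Tool frame: the origin (TCP) lies midway between the tips of the shut fingers; the grasp point (between the pads) lies 19 mm behind it; z points along the fingers, x is the direction in which the jaws open and shut, and the axes are right-handed (so a half turn about z gives the same grasp; the last joint's range is limited). The gripper opens to 94 mm and grips with 3 to 60 N. Pads are 16 mm wide; open, the fingers measure 119 mm over their backs; the gripper's body (75 mm by 177 mm) begins 78 mm behind the grasp point.
Start: joints at [1.182, 0.087, 1.371, -0, 1.684, -0.103], TCP at [0.155, 0.528, 0.206] pointing down, gripper open.
Joint ranges: [-3.1, 3.1], [-0.76, 2.03], [0.27, 2.55], [-1.08, 4.22], [0.17, 2.65], [-2.57, 2.57]. Speed limits (rad/s): [2.79, 2.79, 3.14, 3.14, 3.14, 3.14].

## Interface

Orientations are given as [roll, pitch, yaw] about the fixed x, y, z axes, in that order (R = Rz(yaw) Ry(pitch) Rx(roll)).
In Python, from bench import robot, eyes, close_job gives the robot as it stands.
- The arm moves only by the shell command python3 -m jog 'ROWS'. ROWS is JSON, a list of rows, each a list of 3 entries, a list of its own where there are three numbers: the turn, a rotation vector about the tool's x, y, z in degrees, then the shift along the tool's x, y, z in mm, then the closure, from -1 (fully open) to 1 (shut). In form: [[[wx, wy, wz], [x, y, z], claw], ...]. A call has 1 to 5 rows; each row is the pose to reach, as a shift and turn from the pose commanded when the call began, along the tool's axes at that moment; what a row does not reach only later rows make up. A row lasts 1/10 s, in which the tool goes at most 50 mm and 8.59 degrees, less where a joint would pass 70% of its speed; a pose out of reach is approached as far as the arm can. A call with a gripper value outside its range is refused whole. The fingers move at their own pace and stop on an object; the grip force is fixed at half the most. Time passes only in rows, so rows that repeat a pose let the fingers close. It gives the time, the measured TCP pose, the force and the opening at its end, in the units of the state.
- robot.get_obs(): the state, without advancing time (a new reading comes with each control period).
- eyes.snapshot(name): name is "scene" or "top" or "wrist"; returns (picture, depth): 400x640x3 uint8, red, green, blue; 400x640 float32, m along the optical axis (not along the pixel's ray), 0 where there is no reading.
- eyes.camera_params(name): a dict with "mtx" (3x3 intrinsics, pixels), "world_to_cam" (4x4, takes a point from world to camera coordinates). Camera axes: x right, y up, looking along -z (the intrinsics and any distortion apply to the point x, -y, -z); pixel columns grow to the right and rows downward; lengths in m; the calibration is good to about 2 mm. The wrist camera is an equidistant fisheye: a pixel r from the principal point sees the ray r / f radians off the axis. A picture is of the moment at which its call begins: read the wrist's pose just before it. camera_params takes no time and is no camera call; for the wrist camera it gives the pose at the moment of the call.
- close_job(): hands the job in, once; it reports no verdict.
The state is a dict: "time": time; "joint_positions": joint angles; "qvel": joint speeds; "joint_torque": joint torques, N m; "tool_pos": TCP position; "ee_rot": TCP orientation; "wrist_force": force on the tool from outside, world axes, zero at the start; "wrist_torque": the same for the moment, N m; "width": finger opening in m.
Only numpy, scipy, OpenCV 4.12 (cv2) and the standard library are available. Lean on these libraries where they do the work, as an engineer would, in place of code of your own. Each camera call takes 0.05 s, during which the arm holds its last target. There are 200 camera calls.

## Working session

There is one attempt and no reset: what is moved stays moved. The work goes in short steps, Python scripts to look and compute and a shell command to move; the robot and the scene stay as the last step left them, time stands still between calls to the robot, and variables do not carry over. Pictures are saved under pics/ and viewed, about 8 in all and at most 12, crops included, and the job is handed in when it is done.

```bash
ls; mkdir -p pics; cat > h.py <<'E'
import numpy as np, cv2
from bench import robot, eyes, close_job
from scipy.spatial.transform import Rotation as R
def snap(n,f=None):
    p,d=eyes.snapshot(n); c=eyes.camera_params(n)
    np.savez('/tmp/%s.npz'%(f or n),p=p,d=d,m=c['mtx'],w=c['world_to_cam'])
    if f: cv2.imwrite('pics/%s.png'%f,p[...,::-1])
    return p,d,c
def load(f):
    z=np.load('/tmp/%s.npz'%f); return z['p'],z['d'],dict(mtx=z['m'],world_to_cam=z['w'])
def cloud(d,c):   # pinhole world points HxWx3
    v,u=np.mgrid[:d.shape[0],:d.shape[1]]; K=c['mtx']
    P=np.stack([(u-K[0,2])/K[0,0]*d,-(v-K[1,2])/K[1,1]*d,-d,np.ones_like(d)],-1)
    return (P@np.linalg.inv(c['world_to_cam']).T)[...,:3]
def st():
    o=robot.get_obs(); return o
E
python3 - <<'E'
from h import *
o=st(); print({k:np.round(v,3).tolist() for k,v in o.items()})
for n in('scene','top'):
    p,d,c=snap(n,n); print(n,c,(d>0).mean())
a=np.hstack([cv2.imread('pics/scene.png'),cv2.imread('pics/top.png')])
E
```

```text
pics
{'time': 0.0, 'joint_positions': [1.182, 0.088, 1.372, -0.0, 1.684, -0.103], 'qvel': [-0.0, 0.001, -0.001, -0.001, 0.0, 0.001], 'joint_torque': [0.002, -34.019, -30.243, 0.072, 0.033, -0.0], 'tool_pos': [0.155, 0.527, 0.204], 'ee_rot': [-3.141, 0.002, 1.285], 'wrist_force': [0.242, 0.355, -0.545], 'wrist_torque': [-0.019, 0.026, 0.03], 'width': 0.094}
scene {'mtx': array([[475.30483337,   0.        , 316.65916183],
       [  0.        , 475.30483337, 194.24589005],
       [  0.        ,   0.        ,   1.        ]]), 'world_to_cam': array([[-0.56935236,  0.82208142,  0.00447435,  0.3326281 ],
       [-0.54816165, -0.38368747,  0.74317073,  0.19204433],
       [ 0.6126636 ,  0.42067334,  0.66908688, -1.65977851],
       [ 0.        ,  0.        ,  0.        ,  1.        ]])} 0.99548046875
top {'mtx': array([[413.60998396,   0.        , 321.15424602],
       [  0.        , 413.60998396, 199.93490705],
       [  0.        ,   0.        ,   1.        ]]), 'world_to_cam': array([[ 4.93531772e-03, -9.99764519e-01, -2.11317281e-02,
         2.90347029e-04],
       [ 9.86584678e-01,  1.41981191e-03,  1.63244164e-01,
        -5.64396469e-01],
       [-1.63175720e-01, -2.16539009e-02,  9.86359363e-01,
        -1.29808587e+00],
       [ 0.00000000e+00,  0.00000000e+00,  0.00000000e+00,
         1.00000000e+00]])} 0.9958828125
```

View pics/scene.png

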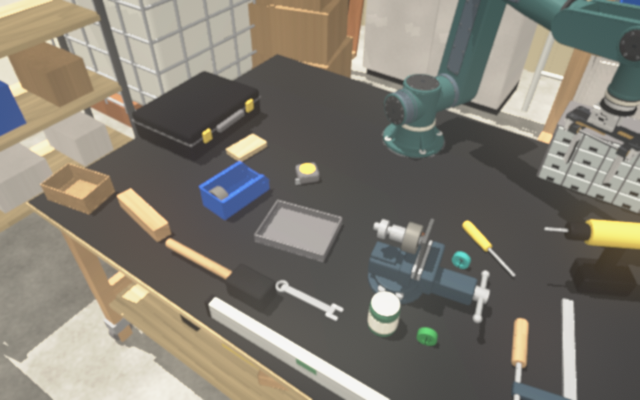

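View pics/top.png

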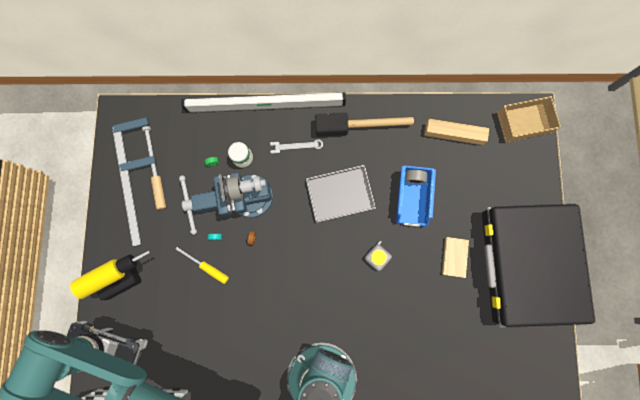

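Scene: the axle points left, with the collar around (382,230), the spacer around (396,235) and the wheel around (410,238). In the top view the axle is at about (262,185), the tray (340,193), the bin (415,195) with wheel2 at (415,177). Lookalikes for the collar, all lying on the bench and all rejected: green (428,337), turquoise (461,260), brown (top view 251,238). The one I want is the steel ring at the free end of the axle. Next: a close crop and measurements.

```bash
python3 - <<'E'
from h import *
p,d,c=load('scene'); q,e,b=load('top')
A=cv2.resize(p[195:320,350:500],None,fx=5,fy=4.8*1.0,interpolation=cv2.INTER_CUBIC)
cv2.imwrite('pics/crop1.png',cv2.resize(p[205:295,355:475],None,fx=6.6,fy=6.6,interpolation=cv2.INTER_CUBIC)[...,::-1])
X=cloud(d,c);Y=cloud(e,b)
for n,Z in(('scene',X),('top',Y)):
    print(n)
    m=(Z[...,2]>.14)&(Z[...,2]<.23)&(Z[...,0]>.3)&(Z[...,0]<.75)&(Z[...,1]>-.0)&(Z[...,1]<.45)
    P=Z[m]; print(len(P),P.min(0),P.max(0))
    # profile along y
    for y in np.arange(P[:,1].min(),P[:,1].max(),.006):
        s=P[(P[:,1]>=y)&(P[:,1]<y+.006)]
        if len(s): print(np.round([y,s[:,0].min(),s[:,0].max(),s[:,2].min(),s[:,2].max()],3),len(s))
# bin blue, tray
for n,I,Z in(('scene',p,X),('top',q,Y)):
    h=cv2.cvtColor(I,cv2.COLOR_RGB2HSV)
    m=(h[...,0]>105)&(h[...,0]<125)&(h[...,1]>150)&(Z[...,1]<0)&(Z[...,2]>.055)&(Z[...,2]<.09)&(Z[...,0]>.2)
    P=Z[m];r=cv2.minAreaRect((P[:,:2]*1000).astype(np.float32));print(n,'bin',len(P),r,cv2.boxPoints(r).tolist(),P[:,2].max())
    m=(Z[...,2]>.018)&(Z[...,2]<.04)&(abs(Z[...,0]-.5)<.14)&(abs(Z[...,1]+.06)<.13)
    P=Z[m];r=cv2.minAreaRect((P[:,:2]*1000).astype(np.float32));print(n,'tray',len(P),r,cv2.boxPoints(r).tolist())
E
```

```text
scene
1155 [0.53103924 0.1700115  0.14003455] [0.61484355 0.30069876 0.20905047]
[0.17  0.592 0.605 0.169 0.18 ] 17
[0.176 0.591 0.604 0.166 0.179] 19
[0.182 0.577 0.614 0.16  0.193] 28
[0.188 0.58  0.614 0.152 0.191] 45
[0.194 0.569 0.614 0.148 0.194] 60
[0.2   0.584 0.613 0.157 0.187] 43
[0.206 0.578 0.598 0.164 0.184] 22
[0.212 0.58  0.605 0.156 0.187] 36
[0.218 0.575 0.604 0.16  0.188] 39
[0.224 0.574 0.602 0.158 0.185] 38
[0.23  0.571 0.603 0.157 0.186] 42
[0.236 0.558 0.602 0.154 0.192] 46
[0.242 0.562 0.6   0.161 0.203] 24
[0.248 0.563 0.615 0.152 0.203] 73
[0.254 0.557 0.614 0.145 0.204] 85
[0.26  0.558 0.613 0.146 0.204] 80
[0.266 0.545 0.612 0.152 0.203] 93
[0.272 0.564 0.611 0.141 0.202] 99
[0.278 0.531 0.61  0.152 0.207] 54
[0.284 0.534 0.591 0.15  0.209] 53
[0.29  0.556 0.614 0.14  0.209] 91
[0.296 0.589 0.615 0.142 0.209] 68
top
768 [0.53637086 0.16613133 0.14103624] [0.61597875 0.29627892 0.21165194]
[0.166 0.59  0.606 0.164 0.183] 16
[0.172 0.575 0.606 0.155 0.185] 19
[0.178 0.573 0.611 0.149 0.194] 31
[0.184 0.573 0.615 0.172 0.192] 31
[0.19  0.575 0.615 0.174 0.198]
[... 1054 characters left out ...]
9414062], [366.8941650390625, -205.46949768066406], [677.7626953125, -145.17962646484375], [638.4387817382812, 57.58360290527344]]
top bin 90 ((583.8108520507812, -297.87274169921875), (98.92222595214844, 168.72352600097656), 84.46536254882812) [[495.0719909667969, -338.966796875], [663.0089111328125, -355.23974609375], [672.5496826171875, -256.7786865234375], [504.61279296875, -240.5057373046875]] 0.07687034315739472
top tray 428 ((501.1973876953125, -73.15067291259766), (304.3940734863281, 211.6857147216797), 7.353329658508301) [[336.7054443359375, 12.34234619140625], [363.79864501953125, -197.6024169921875], [665.6893310546875, -158.64369201660156], [638.5961303710938, 51.30107116699219]]
```

View pics/crop1.png

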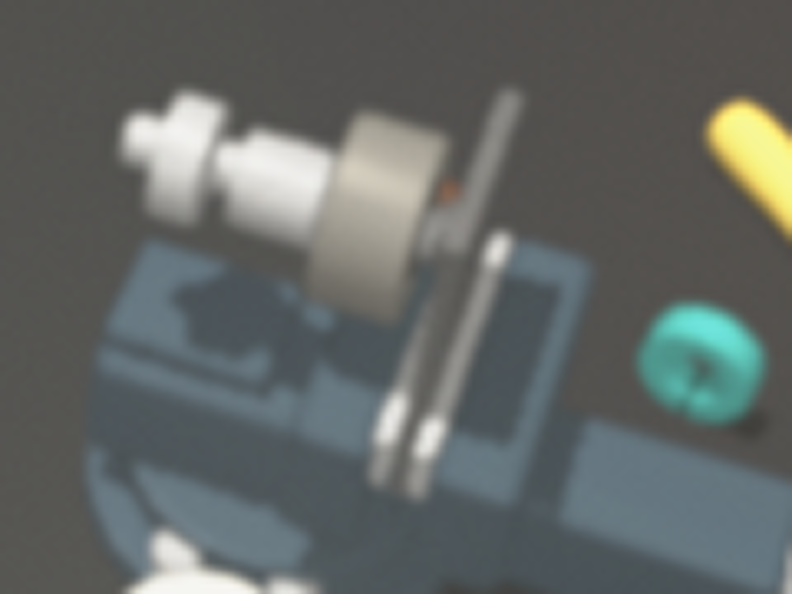

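The crop shows the steel collar at (185,158), the spacer (280,185), the wheel (375,215) and the plate behind it. That is the right collar. Next I go above it and look with the wrist camera.

```bash
cat >> h.py <<'E'
def delta(pos,yaw,rp=(180,0)):
    o=st(); T=R.from_euler('xyz',o['ee_rot']); G=R.from_euler('xyz',[rp[0],rp[1],yaw],degrees=True)
    print('t',round(float(o['time']),2),'pos',np.round(o['tool_pos'],4),'rpy',np.round(np.degrees(o['ee_rot']),1),'F',np.round(o['wrist_force'],1),'w',round(float(o['width']),4))
    print('turn',np.round(np.degrees((T.inv()*G).as_rotvec()),1),'shift',np.round(T.inv().apply(np.array(pos)-o['tool_pos'])*1000,1))
E
python3 - <<'E'
from h import *
delta([.595,.185,.30],10)
E
```

```text
t 0.1 pos [0.1549 0.5272 0.2044] rpy [-1.80e+02  1.00e-01  7.36e+01] F [ 0.4 -0.2 -1. ] w 0.0938
turn [ 0.1  0.1 63.6] shift [-204.5  518.7  -95.3]
```

```bash
python3 -m jog '[[[0,0,63.6],[-204,519,-95],-1],[[0,0,63.6],[-204,519,-95],-1],[[0,0,63.6],[-204,519,-95],-1],[[0,0,63.6],[-204,519,-95],-1],[[0,0,63.6],[-204,519,-95],-1]]'
python3 -c "
from h import *
delta([.595,.185,.30],10)"
```

```text
time: 0.6
tool_pos: [0.3507, 0.375, 0.2473]
ee_rot: [3.142, 0.001, 0.529]
wrist_force: [1.1, 0.7, -0.4]
width: 0.0939
t 0.6 pos [0.3507 0.375  0.2473] rpy [180.    0.   30.3] F [ 1.1  0.7 -0.4] w 0.0939
turn [ 0.   0.  20.3] shift [114.9 287.4 -52.7]
```

```bash
python3 -m jog '[[[0,0,20],[115,287,-53],-1],[[0,0,20],[115,287,-53],-1],[[0,0,20],[115,287,-53],-1],[[0,0,20],[115,287,-53],-1],[[0,0,20],[115,287,-53],-1]]'
python3 -m jog '[[[0,0,0],[0,0,0],-1],[[0,0,0],[0,0,0],-1]]' >/dev/null
python3 -c "
from h import *
delta([.595,.185,.30],10)"
```

```text
time: 1.1
tool_pos: [0.5463, 0.2249, 0.2895]
ee_rot: [-3.141, 0.001, 0.186]
wrist_force: [0.0, 0.6, 0.3]
width: 0.0939
t 1.3 pos [0.5456 0.2257 0.2886] rpy [-1.80e+02  1.00e-01  1.05e+01] F [-1.1  0.8  1. ] w 0.0939
turn [-0.   0.1  0.5] shift [ 41.1  49.  -11.5]
```

```bash
python3 -m jog '[[[0,0,0],[41,49,-12],-1],[[0,0,0],[41,49,-12],-1],[[0,0,0],[41,49,-12],-1],[[0,0,0],[41,49,-12],-1]]' >/dev/null
python3 -c "
from h import *
delta([.595,.185,.30],10)
p,d,c=snap('wrist','w1');print(c)"
```

```text
t 1.7 pos [0.5934 0.1873 0.3016] rpy [-179.9    0.    10.7] F [-1.1  0.1 -0. ] w 0.0938
turn [-0.1  0.   0.7] shift [1.1 2.5 1.6]
{'mtx': array([[309.70691629,   0.        , 320.86396364],
       [  0.        , 309.70691629, 199.05537658],
       [  0.        ,   0.        ,   1.        ]]), 'world_to_cam': array([[ 9.82372835e-01,  1.86932074e-01,  1.09841078e-04,
        -6.18335047e-01],
       [-1.78938136e-01,  9.40532445e-01, -2.88755716e-01,
        -1.16815523e-02],
       [-5.40810141e-02,  2.83646117e-01,  9.57402801e-01,
        -5.05479232e-01],
       [ 0.00000000e+00,  0.00000000e+00,  0.00000000e+00,
         1.00000000e+00]])}
```

View pics/w1.png

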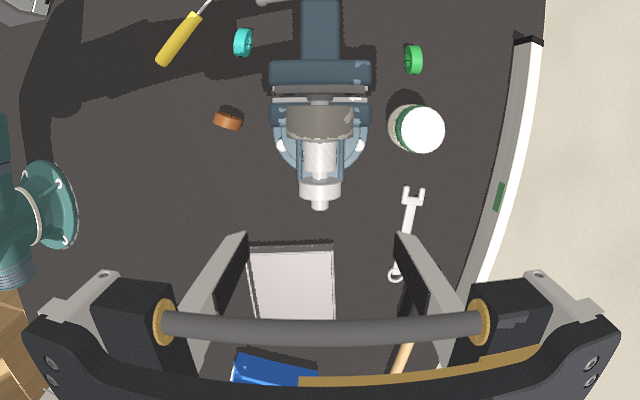

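The wrist view shows the axle tip at (320,208), collar (320,188), spacer (321,157), wheel (321,122) and plate (320,97), with the tray at (292,285). I'll measure in this view.

```bash
cat >> h.py <<'E'
def fcloud(d,c):
    v,u=np.mgrid[:d.shape[0],:d.shape[1]]; K=c['mtx']
    a=(u-K[0,2])/K[0,0]; b=(v-K[1,2])/K[1,1]; r=np.hypot(a,b)+1e-9
    t=np.tan(np.minimum(r,1.4))/r
    P=np.stack([a*t*d,-b*t*d,-d,np.ones_like(d)],-1)
    return (P@np.linalg.inv(c['world_to_cam']).T)[...,:3]
E
python3 - <<'E'
from h import *
p,d,c=load('w1'); Z=fcloud(d,c)
ci=np.linalg.inv(c['world_to_cam']);print('cam',ci[:3,3])
# axle direction: midline of left/right edges per row in the raised region z>.14
m=(Z[...,2]>.145)&(Z[...,2]<.23)&(d>0); m[:, :260]=0; m[:,380:]=0; m[215:]=0
mid=[]
for v in range(80,214,3):
    us=np.where(m[v])[0]
    if len(us)>3:
        P=Z[v,us]; a,b=P[P[:,2]>.16][[0,-1]] if (P[:,2]>.16).sum()>2 else (P[0],P[-1])
        k=int(us.mean()); print(v,us[0],us[-1],np.round(a,3),np.round(b,3),'ctr',np.round(Z[v,k],4))
        mid.append((a+b)/2)
h=cv2.cvtColor(p,cv2.COLOR_RGB2HSV)
# tray: points z .02-.035
t=(Z[...,2]>.02)&(Z[...,2]<.04)&(abs(Z[...,0]-.51)<.14)&(abs(Z[...,1]+.05)<.16)
print('tray pts',t.sum())
E
```

```text
cam [0.57800845 0.26995075 0.48064204]
86 274 363 [0.533 0.283 0.203] [0.611 0.297 0.204] ctr [0.5718 0.2892 0.2035]
89 275 363 [0.535 0.28  0.205] [0.611 0.294 0.204] ctr [0.5732 0.2866 0.2042]
92 275 363 [0.536 0.277 0.205] [0.612 0.292 0.204] ctr [0.5737 0.284  0.2049]
95 279 359 [0.536 0.276 0.181] [0.611 0.29  0.18 ] ctr [0.5739 0.2823 0.1808]
98 307 332 [0.563 0.278 0.172] [0.587 0.282 0.17 ] ctr [0.5744 0.2794 0.1819]
101 307 331 [0.563 0.275 0.17 ] [0.587 0.279 0.169] ctr [0.575  0.2766 0.1794]
104 311 327 [0.568 0.272 0.171] [0.583 0.275 0.171] ctr [0.5755 0.2738 0.1763]
107 287 352 [0.546 0.265 0.178] [0.607 0.277 0.176] ctr [0.5753 0.2707 0.1977]
110 286 352 [0.545 0.262 0.175] [0.608 0.274 0.177] ctr [0.5767 0.2682 0.1997]
113 286 352 [0.545 0.259 0.175] [0.609 0.271 0.177] ctr [0.5772 0.2655 0.2006]
116 286 352 [0.546 0.256 0.174] [0.609 0.268 0.177] ctr [0.5777 0.2628 0.2001]
119 286 352 [0.546 0.253 0.174] [0.61  0.266 0.176] ctr [0.5773 0.2599 0.1991]
122 286 353 [0.546 0.25  0.171] [0.611 0.263 0.176] ctr [0.5787 0.2575 0.1996]
125 286 353 [0.547 0.247 0.171] [0.612 
[... 1564 characters left out ...]
8 0.167] [0.612 0.197 0.173] ctr [0.5901 0.1969 0.1878]
188 298 340 [0.57  0.185 0.169] [0.612 0.194 0.174] ctr [0.5906 0.1942 0.1888]
191 299 340 [0.572 0.183 0.174] [0.613 0.191 0.172] ctr [0.5913 0.1907 0.1869]
194 299 340 [0.572 0.18  0.174] [0.614 0.188 0.172] ctr [0.5917 0.1882 0.1889]
197 302 337 [0.576 0.179 0.178] [0.611 0.185 0.177] ctr [0.5924 0.1848 0.1875]
200 310 329 [0.584 0.18  0.186] [0.603 0.183 0.185] ctr [0.5929 0.1818 0.1875]
203 312 328 [0.587 0.172 0.171] [0.604 0.175 0.17 ] ctr [0.5951 0.1756 0.1768]
206 312 328 [0.588 0.169 0.171] [0.604 0.172 0.172] ctr [0.5947 0.1722 0.1767]
209 315 324 [0.591 0.168 0.175] [0.601 0.169 0.173] ctr [0.5953 0.1689 0.1765]
tray pts 602
```

Axle direction is 10.7° (the yaw already matches), collar centre about (0.591, 0.190). Descending and gripping.

```bash
python3 -m jog '[[[0,0,0],[-2,-3,50],-1],[[0,0,0],[-2,-3,100],-1],[[0,0,0],[-2,-3,140],-1],[[0,0,0],[-2,-3,155],-1],[[0,0,0],[-2,-3,155],-1]]'
python3 -m jog '[[[0,0,0],[0,0,0],-1],[[0,0,0],[0,0,0],0.2],[[0,0,0],[0,0,0],0.4],[[0,0,0],[0,0,0],0.6],[[0,0,0],[0,0,0],1]]'
python3 -m jog '[[[0,0,0],[0,0,0],1],[[0,0,0],[0,0,0],1],[[0,0,0],[0,0,0],1],[[0,0,0],[0,0,0],1],[[0,0,0],[0,0,0],1]]'
```

```text
time: 2.25
tool_pos: [0.5897, 0.1892, 0.1442]
ee_rot: [-3.141, 0.005, 0.188]
wrist_force: [-0.8, 0.4, 0.3]
width: 0.0942
time: 2.75
tool_pos: [0.5925, 0.1885, 0.1477]
ee_rot: [-3.141, -0.002, 0.186]
wrist_force: [-0.5, 0.1, 0.4]
width: 0.065
time: 3.25
tool_pos: [0.592, 0.1884, 0.1466]
ee_rot: [3.142, 0.0, 0.186]
wrist_force: [-0.5, -0.3, -0.5]
width: 0.0429
```

```bash
python3 -m jog '[[[0,0,0],[0,0,-2],1],[[0,0,0],[0,0,-2],1],[[0,0,0],[0,12,-2],1],[[0,0,0],[0,24,-2],1],[[0,0,0],[0,36,-2],1]]'
python3 -m jog '[[[0,0,0],[0,12,0],1],[[0,0,0],[0,24,0],1],[[0,0,0],[0,50,0],1],[[0,0,0],[0,50,0],1],[[0,0,0],[0,50,0],1]]'
python3 - <<'E'
from h import *
p,d,c=snap('wrist','w2'); Z=fcloud(d,c)
delta([0,0,0],0)
# tray & bin from all views rim edges
h=cv2.cvtColor(p,cv2.COLOR_RGB2HSV)
E
```

```text
time: 3.75
tool_pos: [0.5988, 0.1517, 0.1485]
ee_rot: [3.141, 0.0, 0.186]
wrist_force: [-0.2, 0.4, -0.9]
width: 0.043
time: 4.25
tool_pos: [0.608, 0.1032, 0.1487]
ee_rot: [-3.141, -0.0, 0.184]
wrist_force: [0.1, 0.4, -1.1]
width: 0.0429
t 4.3 pos [0.6079 0.1039 0.1487] rpy [-180.    -0.    10.6] F [-0.2  0.  -1.8] w 0.0429
turn [-0.   0.  10.6] shift [-616.6   -9.8  148.7]
```

View pics/w2.png

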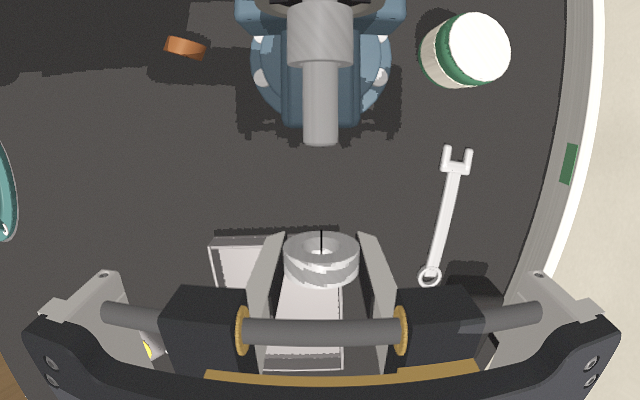

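The collar is off the axle and held at (322,258), with the bare axle tip at (320,140). Now I locate the tray and bin from the first scene and top pictures.

```bash
python3 - <<'E'
from h import *
def onplane(uv,c,z):
    K=c['mtx'];ci=np.linalg.inv(c['world_to_cam']);uv=np.atleast_2d(uv)
    r=np.stack([(uv[:,0]-K[0,2])/K[0,0],-(uv[:,1]-K[1,2])/K[1,1],-np.ones(len(uv))],1)@ci[:3,:3].T
    o=ci[:3,3]; return o+r*((z-o[2])/r[:,2])[:,None]
for f,box in(('top',(290,385,155,235)),('scene',(240,350,195,265))):
    p,d,c=load(f); h=cv2.cvtColor(p,cv2.COLOR_RGB2HSV)
    g=np.zeros(d.shape,np.uint8); x0,x1,y0,y1=box
    s=(h[y0:y1,x0:x1,2]>80)&(h[y0:y1,x0:x1,1]<60); g[y0:y1,x0:x1]=s*255
    g=cv2.morphologyEx(g,cv2.MORPH_CLOSE,np.ones((5,5)))
    k=max(cv2.findContours(g,0,2)[0],key=cv2.contourArea)
    for z in(.028,):
        P=onplane(cv2.convexHull(k)[:,0].astype(float),c,z); r=cv2.minAreaRect((P[:,:2]*1000).astype(np.float32)); print(f,'tray',r)
    b=((h[...,0]>105)&(h[...,0]<125)&(h[...,1]>150)).astype(np.uint8)
    if f=='top': b[:,:385]=0;b[:,445:]=0
    else: b[:,:190]=0; b[:,280:]=0;b[:155]=0
    ks=max(cv2.findContours(b,0,2)[0],key=cv2.contourArea); hull=cv2.approxPolyDP(cv2.convexHull(ks),2,True)[:,0].astype(float)
    print(hull.tolist()); print(np.round(onplane(hull,c,.07)*1000).tolist())
    Z=cloud(d,c); v,u=np.mgrid[:400,:640]
    m=(Z[...,2]>.06)&(Z[...,2]<.078)&(h[...,1]<100)&(abs(Z[...,0]-.63)<.08)&(abs(Z[...,1]+.3)<.045)
    P=Z[m]; print('wheel2 top',len(P),np.round(P.min(0),3),np.round(P.max(0),3),np.round(P.mean(0),3))
E
```

```text
top tray ((587.4672241210938, -49.374298095703125), (315.0142822265625, 265.53411865234375), 89.94483947753906)
[[406.0, 167.0], [431.0, 170.0], [427.0, 225.0], [418.0, 222.0], [404.0, 185.0]]
[[668.0, -271.0, 70.0], [658.0, -351.0, 70.0], [481.0, -332.0, 70.0], [490.0, -304.0, 70.0], [609.0, -263.0, 70.0]]
wheel2 top 170 [ 0.626 -0.337  0.06 ] [ 0.672 -0.281  0.078] [ 0.643 -0.306  0.07 ]
scene tray ((595.9291381835938, -63.355316162109375), (261.2817077636719, 308.81689453125), 34.91796112060547)
[[262.0, 176.0], [225.0, 202.0], [221.0, 202.0], [230.0, 192.0], [251.0, 178.0]]
[[517.0, -242.0, 70.0], [662.0, -254.0, 70.0], [669.0, -264.0, 70.0], [624.0, -271.0, 70.0], [543.0, -263.0, 70.0]]
wheel2 top 145 [ 0.623 -0.327  0.061] [ 0.658 -0.278  0.078] [ 0.642 -0.298  0.069]
```

```bash
python3 - <<'E'
from h import *
def onplane(uv,c,z):
    K=c['mtx'];ci=np.linalg.inv(c['world_to_cam']);uv=np.atleast_2d(uv)
    r=np.stack([(uv[:,0]-K[0,2])/K[0,0],-(uv[:,1]-K[1,2])/K[1,1],-np.ones(len(uv))],1)@ci[:3,:3].T
    o=ci[:3,3]; return o+r*((z-o[2])/r[:,2])[:,None]
for f,box in(('top',(300,380,160,228)),('scene',(245,350,195,265))):
    p,d,c=load(f); h=cv2.cvtColor(p,cv2.COLOR_RGB2HSV); print(p[193,341] if f=='top' else p[228,300], p[240,340])
    x0,x1,y0,y1=box; g=np.zeros(d.shape,np.uint8)
    th,s=cv2.threshold(np.ascontiguousarray(p[y0:y1,x0:x1].max(2)),0,255,cv2.THRESH_OTSU); g[y0:y1,x0:x1]=s
    g=cv2.morphologyEx(g,cv2.MORPH_CLOSE,np.ones((7,7)))
    k=max(cv2.findContours(g,0,2)[0],key=cv2.contourArea)
    P=onplane(cv2.convexHull(k)[:,0].astype(float),c,.028); r=cv2.minAreaRect((P[:,:2]*1000).astype(np.float32)); print(f,th,'tray',r)
    hh=h[...,0].astype(int); b=((hh>100)&(hh<130)&(h[...,1]>120)).astype(np.uint8)*255
    x0,x1,y0,y1=(390,442,158,235) if f=='top' else (190,280,155,225); g=np.zeros_like(b); g[y0:y1,x0:x1]=b[y0:y1,x0:x1]
    g=cv2.morphologyEx(g,cv2.MORPH_CLOSE,np.ones((15,15)))
    k=max(cv2.findContours(g,0,2)[0],key=cv2.contourArea); hull=cv2.approxPolyDP(cv2.convexHull(k),1.5,True)[:,0].astype(float)
    print('bin',cv2.contourArea(k)); print([(tuple(a),tuple(b),tuple(e)) for a,b,e in zip(hull.astype(int).tolist(),np.round(onplane(hull,c,.07)[:,:2]*1000).tolist(),np.round(onplane(hull,c,.036)[:,:2]*1000).tolist())])
E
```

```text
[203 198 194] [92 90 87]
top 146.0 tray ((591.0986938476562, -60.064605712890625), (151.81350708007812, 201.3975372314453), 13.456012725830078)
bin 1954.5
[((402, 166), (672.0, -258.0), (680.0, -265.0)), ((432, 168), (665.0, -354.0), (673.0, -363.0)), ((435, 170), (658.0, -364.0), (667.0, -373.0)), ((432, 216), (510.0, -348.0), (514.0, -357.0)), ((426, 226), (478.0, -328.0), (481.0, -336.0)), ((396, 222), (490.0, -235.0), (494.0, -240.0))]
[180 175 170] [85 84 81]
scene 131.0 tray ((587.5947875976562, -58.38594055175781), (154.28677368164062, 199.76377868652344), 13.471333503723145)
bin 2293.0
[((267, 179), (519.0, -222.0), (489.0, -249.0)), ((268, 188), (549.0, -194.0), (520.0, -220.0)), ((226, 218), (707.0, -209.0), (684.0, -236.0)), ((221, 217), (712.0, -223.0), (689.0, -250.0)), ((204, 204), (702.0, -296.0), (678.0, -326.0)), ((199, 187), (658.0, -359.0), (634.0, -391.0)), ((202, 183), (641.0, -364.0), (615.0, -397.0)), ((236, 162), (511.0, -350.0), (481.0, -382.0)), ((242, 163), (504.0, -332.0), (474.0, -363.0))]
```

```bash
python3 -c "
from h import *
delta([.5785,-.016,.03],13.5)"
```

```text
t 4.3 pos [0.6079 0.1039 0.1487] rpy [-180.    -0.    10.6] F [-0.2  0.  -1.8] w 0.0429
turn [-0.  -0.  -2.9] shift [-51.  112.5 118.6]
```

```bash
python3 -m jog '[[[0,0,-3],[-20,45,0],1],[[0,0,-3],[-40,90,20],1],[[0,0,-3],[-51,112,55],1],[[0,0,-3],[-51,112,95],1],[[0,0,-3],[-51,112,118],1]]'
python3 -m jog '[[[0,0,0],[0,0,8],1],[[0,0,0],[0,0,16],1],[[0,0,0],[0,0,20],1],[[0,0,0],[0,0,20],1]]'
python3 -m jog '[[[0,0,0],[0,0,1],1],[[0,0,0],[0,0,1],1]]'
python3 -c "
from h import *
delta([.5785,-.016,.0066],13.5)"
```

```text
time: 4.8
tool_pos: [0.5762, -0.0155, 0.0274]
ee_rot: [-3.139, 0.004, 0.237]
wrist_force: [-0.5, 0.0, -1.9]
width: 0.0425
time: 5.2
tool_pos: [0.5793, -0.0151, 0.0116]
ee_rot: [3.141, -0.002, 0.239]
wrist_force: [0.6, -0.6, -1.0]
width: 0.0428
time: 5.4
tool_pos: [0.5793, -0.0154, 0.0108]
ee_rot: [3.141, -0.002, 0.239]
wrist_force: [0.1, 0.1, -1.0]
width: 0.0432
t 5.4 pos [ 0.5793 -0.0154  0.0108] rpy [ 1.80e+02 -1.00e-01  1.37e+01] F [ 0.1  0.1 -1. ] w 0.0432
turn [ 0.  -0.1  0.2] shift [-0.9  0.4  4.2]
```

```bash
for i in 1 2 3 4 ; do :; done; python3 -m jog '[[[0,0,0],[0,0,1],1],[[0,0,0],[0,0,2],1],[[0,0,0],[0,0,2],1],[[0,0,0],[0,0,2],1]]'
python3 -m jog '[[[0,0,0],[0,0,1],1],[[0,0,0],[0,0,1],1],[[0,0,0],[0,0,1],1]]'
```

```text
time: 5.8
tool_pos: [0.5784, -0.0155, 0.0076]
ee_rot: [-3.141, 0.0, 0.238]
wrist_force: [0.5, -0.1, -1.5]
width: 0.043
time: 6.1
tool_pos: [0.5784, -0.0155, 0.0066]
ee_rot: [-3.141, 0.0, 0.238]
wrist_force: [-0.1, -0.5, -1.4]
width: 0.043
```

```bash
python3 -m jog '[[[0,0,0],[0,0,0.5],1],[[0,0,0],[0,0,1],1],[[0,0,0],[0,0,1],1]]'
python3 -m jog '[[[0,0,0],[0,0,0.5],1],[[0,0,0],[0,0,1],1],[[0,0,0],[0,0,1],1]]'

```

```text
time: 6.4
tool_pos: [0.5786, -0.0155, 0.0062]
ee_rot: [3.142, -0.0, 0.238]
wrist_force: [-0.6, -0.8, 2.2]
width: 0.0427
time: 6.7
tool_pos: [0.5786, -0.0156, 0.0062]
ee_rot: [3.141, -0.0, 0.238]
wrist_force: [-3.2, -0.0, 6.8]
width: 0.0429
```

```bash
python3 -m jog '[[[0,0,0],[0,0,-1],1],[[0,0,0],[0,0,-1],0.1],[[0,0,0],[0,0,-1],0.06],[[0,0,0],[0,0,-1],0.03],[[0,0,0],[0,0,-1],0]]'
python3 -m jog '[[[0,0,0],[0,0,0],-0.05],[[0,0,0],[0,0,0],-0.15],[[0,0,0],[0,0,0],-0.3],[[0,0,0],[0,0,0],-0.3]]'
python3 - <<'E'
from h import *
p,d,c=snap('wrist','w3')
cv2.imwrite('pics/w3c.png',cv2.resize(p[200:400,180:460],None,fx=2,fy=2)[...,::-1])
E
```

```text
time: 7.2
tool_pos: [0.5784, -0.0155, 0.0053]
ee_rot: [-3.141, 0.0, 0.238]
wrist_force: [-0.4, -0.3, 0.8]
width: 0.0471
time: 7.6
tool_pos: [0.5785, -0.0155, 0.0057]
ee_rot: [-3.142, -0.0, 0.238]
wrist_force: [0.1, -0.1, -0.2]
width: 0.0611
```

View pics/w3c.png

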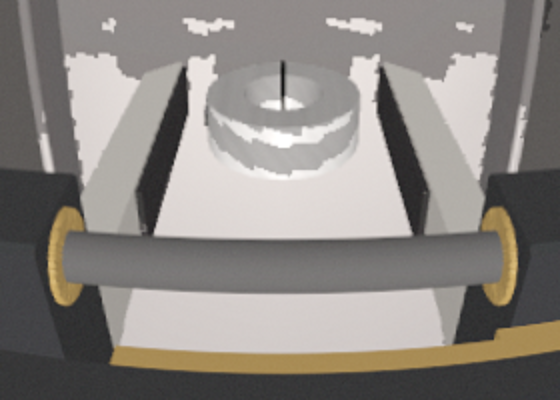

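The collar stands on its rim, centred between the open jaws at (283,118) in the crop. Next is the spacer.

```bash
python3 -m jog '[[[0,0,0],[0,0,-20],-0.3],[[0,0,0],[0,0,-60],-0.3],[[0,0,0],[0,0,-110],-0.3],[[0,0,0],[0,0,-160],-0.3],[[0,0,0],[0,0,-210],-0.3]]' >/dev/null
python3 -m jog '[[[0,0,0],[0,0,-55],-0.3],[[0,0,0],[0,0,-55],-0.3]]'
python3 -c "
from h import *
snap('wrist','w4')
delta([.5848,.225,.25],10.7)"
```

```text
time: 8.35
tool_pos: [0.5811, -0.0158, 0.28]
ee_rot: [3.136, -0.015, 0.238]
wrist_force: [1.9, 1.1, 1.0]
width: 0.0612
t 8.4 pos [ 0.5804 -0.0157  0.2771] rpy [179.8  -0.6  13.7] F [0.1 0.  0.3] w 0.0613
turn [ 0.2 -0.6  3. ] shift [  60.8 -233.    26.8]
```

```bash
python3 -m jog '[[[0,0,3],[15,-50,0],-0.3],[[0,0,3],[30,-100,0],-0.3],[[0,0,3],[43,-150,0],-0.3],[[0,0,3],[55,-200,10],-0.3],[[0,0,3],[61,-233,27],-0.3]]'  >/dev/null
python3 -m jog '[[[0,0,0],[0,0,0],-0.3],[[0,0,0],[0,0,0],-0.3],[[0,0,0],[0,0,0],-0.3]]'
python3 -c "
from h import *
delta([.5848,.225,.1475],10.7)
p,d,c=snap('wrist','w5');Z=fcloud(d,c)
w=np.array([[.5744,.2794]]);u=np.array([np.sin(np.radians(10.7)),-np.cos(np.radians(10.7))]);n=np.array([-u[1],u[0]])
m=(Z[...,2]>.155)&(Z[...,2]<.23)&(d>0)
P=Z[m];s=(P[:,:2]-w)@u;t=(P[:,:2]-w)@n
k=(abs(t)<.008)
for a in np.arange(-.01,.125,.003):
    q=k&(s>=a)&(s<a+.003)
    if q.any(): print(round(a*1000),round(P[q,2].max()*1000),round(np.median(P[q,2])*1000),end=' | ')
q=(abs(t)<.02)&(s>.045)&(s<.065); print('t range spacer',t[q].min(),t[q].max())
"
```

```text
time: 9.2
tool_pos: [0.5828, 0.2242, 0.2431]
ee_rot: [3.141, 0.001, 0.185]
wrist_force: [-0.2, 0.0, -0.2]
width: 0.0608
t 9.2 pos [0.5828 0.2242 0.2431] rpy [1.80e+02 1.00e-01 1.06e+01] F [-0.2  0.  -0.2] w 0.0608
turn [ 0.   0.1 -0.1] shift [ 2.2 -0.5 95.6]
-10 207 205 | -7 207 205 | -4 205 205 | -1 183 180 | 2 181 177 | 5 200 180 | 8 202 199 | 11 201 200 | 14 201 200 | 17 202 200 | 20 201 200 | 23 202 200 | 26 201 200 | 29 201 200 | 32 201 200 | 35 201 200 | 38 199 199 | 41 184 183 | 44 184 183 | 47 185 183 | 50 184 183 | 53 184 183 | 56 185 183 | 59 185 183 | 62 184 183 | 65 185 183 | 68 184 183 | 71 184 182 | 74 178 177 | 77 178 176 | 80 178 176 | 83 178 176 | 86 178 176 | 89 178 177 | 92 178 176 | 95 178 176 | 98 178 176 | 101 178 177 | 104 178 176 | 107 178 176 | 110 178 176 | 113 176 174 | t range spacer -0.015929188965130334 0.017047418525155525
```

```bash
python3 -m jog '[[[0,0,0],[2,1,40],-0.3],[[0,0,0],[2,1,75],-0.3],[[0,0,0],[2,1,95],-0.3],[[0,0,0],[2,1,95],-0.3],[[0,0,0],[2,1,95],-0.3]]'
python3 -m jog '[[[0,0,0],[0,0,0],0.1],[[0,0,0],[0,0,0],0.3],[[0,0,0],[0,0,0],1],[[0,0,0],[0,0,0],1],[[0,0,0],[0,0,0],1]]'
python3 -m jog '[[[0,0,0],[0,0,0],1],[[0,0,0],[0,0,0],1]]'
```

```text
time: 9.75
tool_pos: [0.5856, 0.2235, 0.1498]
ee_rot: [-3.142, -0.001, 0.184]
wrist_force: [-0.4, -0.6, 1.1]
width: 0.0611
time: 10.25
tool_pos: [0.5853, 0.2248, 0.1496]
ee_rot: [-3.141, -0.001, 0.186]
wrist_force: [-0.3, -0.8, 2.6]
width: 0.0332
time: 10.45
tool_pos: [0.5853, 0.2249, 0.1497]
ee_rot: [-3.141, -0.002, 0.186]
wrist_force: [0.3, 0.4, 3.4]
width: 0.0332
```

```bash
python3 -m jog '[[[0,0,0],[0,0,-2],1],[[0,0,0],[0,0,-2],1]]'
python3 -m jog '[[[0,0,0],[0,15,0],1],[[0,0,0],[0,35,0],1],[[0,0,0],[0,55,0],1],[[0,0,0],[0,75,0],1],[[0,0,0],[0,95,0],1]]'
python3 -m jog '[[[0,0,0],[0,20,0],1],[[0,0,0],[0,20,0],1],[[0,0,0],[0,20,0],1]]'
python3 -c "
from h import *
import numpy as np
a=np.radians(13.5);c=np.array([.589,-.0595])+(-.030)*np.array([-np.sin(a),np.cos(a)]);print(c)
delta([*c,.04],13.5)"
```

```text
time: 10.65
tool_pos: [0.5845, 0.2246, 0.1499]
ee_rot: [3.142, 0.001, 0.186]
wrist_force: [0.7, -0.1, -1.9]
width: 0.0331
time: 11.15
tool_pos: [0.6023, 0.1293, 0.1498]
ee_rot: [3.141, 0.002, 0.185]
wrist_force: [-0.6, -0.0, -1.2]
width: 0.0331
time: 11.45
tool_pos: [0.6059, 0.111, 0.1501]
ee_rot: [-3.141, 0.001, 0.185]
wrist_force: [0.7, -0.5, -1.8]
width: 0.0331
[ 0.59600336 -0.0886711 ]
t 11.45 pos [0.6059 0.111  0.1501] rpy [-1.80e+02  1.00e-01  1.06e+01] F [ 0.7 -0.5 -1.8] w 0.0331
turn [-0.   0.1 -2.9] shift [-46.3 194.6 110. ]
```

```bash
python3 -m jog '[[[0,0,-3],[-11,48,0],1],[[0,0,-3],[-22,96,0],1],[[0,0,-3],[-34,144,0],1],[[0,0,-3],[-46,185,0],1],[[0,0,-3],[-46,195,20],1]]' >/dev/null
python3 -m jog '[[[0,0,0],[0,0,40],1],[[0,0,0],[0,0,80],1],[[0,0,0],[0,0,105],1],[[0,0,0],[0,0,113],1],[[0,0,0],[0,0,113],1]]'
python3 -m jog '[[[0,0,0],[0,0,4],1],[[0,0,0],[0,0,7],1],[[0,0,0],[0,0,7],1]]'
python3 -c "
from h import *
delta([.596,-.0887,.005],13.5)"
```

```text
time: 12.45
tool_pos: [0.5961, -0.0875, 0.0163]
ee_rot: [-3.14, 0.003, 0.239]
wrist_force: [0.0, 0.1, -1.2]
width: 0.033
time: 12.75
tool_pos: [0.5978, -0.0885, 0.0118]
ee_rot: [3.141, -0.002, 0.238]
wrist_force: [0.6, 0.3, -1.0]
width: 0.0331
t 12.75 pos [ 0.5978 -0.0885  0.0118] rpy [ 1.80e+02 -1.00e-01  1.37e+01] F [ 0.6  0.3 -1. ] w 0.0331
turn [ 0.  -0.1  0.2] shift [-1.8 -0.2  6.8]
```

```bash
python3 -m jog '[[[0,0,0],[0,0,2],1],[[0,0,0],[0,0,4],1],[[0,0,0],[0,0,4],1]]'
python3 -m jog '[[[0,0,0],[0,0,1],1],[[0,0,0],[0,0,1.5],1],[[0,0,0],[0,0,1.5],1]]'
```

```text
time: 13.05
tool_pos: [0.5968, -0.0884, 0.0065]
ee_rot: [-3.141, 0.0, 0.238]
wrist_force: [-0.1, -0.2, -1.1]
width: 0.0328
time: 13.35
tool_pos: [0.597, -0.0885, 0.0051]
ee_rot: [-3.141, 0.0, 0.238]
wrist_force: [0.1, -0.8, -1.0]
width: 0.0331
```

```bash
python3 -m jog '[[[0,0,0],[0,0,0.7],1],[[0,0,0],[0,0,0.7],1],[[0,0,0],[0,0,0.7],1]]'
python3 -m jog '[[[0,0,0],[0,0,0.7],1],[[0,0,0],[0,0,0.7],1],[[0,0,0],[0,0,0.7],1]]'
```

```text
time: 13.65
tool_pos: [0.597, -0.0884, 0.0045]
ee_rot: [-3.142, -0.0, 0.238]
wrist_force: [-0.3, 0.3, 0.1]
width: 0.0331
time: 13.95
tool_pos: [0.5971, -0.0885, 0.0044]
ee_rot: [3.142, -0.0, 0.238]
wrist_force: [-2.6, 0.8, 3.2]
width: 0.0333
```

```bash
python3 -m jog '[[[0,0,0],[0,0,-0.5],1],[[0,0,0],[0,0,-0.5],0.3],[[0,0,0],[0,0,-0.5],0.26],[[0,0,0],[0,0,-0.5],0.23],[[0,0,0],[0,0,-0.5],0.2]]'
python3 -m jog '[[[0,0,0],[0,0,0],0.15],[[0,0,0],[0,0,0],0.05],[[0,0,0],[0,0,0],0],[[0,0,0],[0,0,0],0]]'
python3 -m jog '[[[0,0,0],[0,0,-20],-0],[[0,0,0],[0,0,-60],-0.3],[[0,0,0],[0,0,-110],-1],[[0,0,0],[0,0,-160],-1],[[0,0,0],[0,0,-210],-1]]' >/dev/null
python3 -m jog '[[[0,0,0],[0,0,-55],-1],[[0,0,0],[0,0,-55],-1],[[0,0,0],[0,0,-55],-1]]'
python3 - <<'E'
from h import *
p,d,c=snap('wrist','w6')
delta([.579,.255,.25],10.7)
E
```

```text
time: 14.45
tool_pos: [0.5975, -0.0885, 0.0044]
ee_rot: [3.141, -0.001, 0.238]
wrist_force: [0.3, 0.5, 0.0]
width: 0.0373
time: 14.85
tool_pos: [0.5969, -0.0885, 0.0043]
ee_rot: [-3.142, 0.0, 0.238]
wrist_force: [0.1, 0.2, 2.1]
width: 0.0472
time: 15.65
tool_pos: [0.5977, -0.0887, 0.2717]
ee_rot: [3.139, -0.004, 0.238]
wrist_force: [-0.0, -0.8, -0.5]
width: 0.0936
t 15.7 pos [ 0.5969 -0.0885  0.2688] rpy [-180.     0.    13.7] F [-0.3 -0.6 -0.3] w 0.094
turn [-0.  0.  3.] shift [  63.7 -338.    18.8]
```

View pics/w6.png

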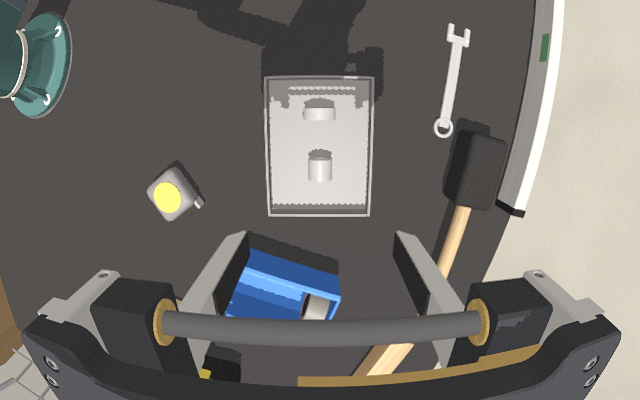

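The tray holds the collar at (319,110) and the spacer at (320,165), both standing on their rims. Now the wheel, gripped across the tread first.

```bash
python3 -m jog '[[[0,0,3],[9,-48,0],-1],[[0,0,3],[18,-96,0],-1],[[0,0,3],[27,-144,0],-1],[[0,0,3],[36,-192,0],-1],[[0,0,3],[45,-240,0],-1]]'  >/dev/null
python3 -m jog '[[[0,0,0],[12,-49,0],-1],[[0,0,0],[14,-97,0],-1],[[0,0,0],[14,-97,0],-1],[[0,0,0],[14,-97,0],-1],[[0,0,0],[14,-97,0],-1]]'
python3 -c "
from h import *
delta([.5792,.2539,.1485],10.7)
p,d,c=snap('wrist','w7');Z=fcloud(d,c)
w=np.array([[.5744,.2794]]);u=np.array([np.sin(np.radians(10.7)),-np.cos(np.radians(10.7))]);n=np.array([-u[1],u[0]])
m=(Z[...,2]>.155)&(Z[...,2]<.23)&(d>0)
P=Z[m];s=(P[:,:2]-w)@u;t=(P[:,:2]-w)@n
k=(abs(t)<.008)
for a in np.arange(-.01,.06,.003):
    q=k&(s>=a)&(s<a+.003)
    if q.any(): print(round(a*1000),round(P[q,2].max()*1000),round(np.median(P[q,2])*1000),end=' | ')
q=(abs(t)<.04)&(s>.012)&(s<.035); print('t range',t[q].min(),t[q].max())
"
```

```text
time: 16.7
tool_pos: [0.5796, 0.2521, 0.2672]
ee_rot: [3.14, 0.004, 0.185]
wrist_force: [0.5, 0.5, 0.4]
width: 0.0942
t 16.7 pos [0.5796 0.2521 0.2672] rpy [179.9   0.2  10.6] F [0.5 0.5 0.4] w 0.0942
turn [ 0.1  0.2 -0.1] shift [  0.4  -2.  118.7]
-10 207 205 | -7 207 205 | -1 183 180 | 2 179 176 | 5 200 181 | 8 202 198 | 11 202 200 | 14 201 200 | 17 202 200 | 20 202 200 | 23 201 200 | 26 202 200 | 29 202 200 | 32 201 200 | 35 201 200 | 44 179 179 | 47 178 176 | 50 178 176 | 53 179 176 | 56 178 176 | 59 178 176 | t range -0.032891297913206996 0.03417942812799009
```

```bash
python3 -m jog '[[[0,0,0],[0,-1,45],-1],[[0,0,0],[0,-1,85],-1],[[0,0,0],[0,-1,110],-1],[[0,0,0],[0,-1,119],-1],[[0,0,0],[0,-1,119],-1]]'
python3 -m jog '[[[0,0,0],[0,0,0],-0.8],[[0,0,0],[0,0,0],-0.5],[[0,0,0],[0,0,0],0],[[0,0,0],[0,0,0],1],[[0,0,0],[0,0,0],1]]'
python3 -m jog '[[[0,0,0],[0,0,0],1],[[0,0,0],[0,0,0],1],[[0,0,0],[0,0,-1.5],1],[[0,0,0],[0,0,-2],1],[[0,0,0],[0,0,-2],1]]'
```

```text
time: 17.25
tool_pos: [0.5793, 0.2526, 0.1488]
ee_rot: [3.141, 0.003, 0.184]
wrist_force: [0.4, -0.9, -0.1]
width: 0.0942
time: 17.75
tool_pos: [0.5802, 0.2545, 0.1518]
ee_rot: [-3.141, -0.002, 0.186]
wrist_force: [-0.4, 0.4, 3.4]
width: 0.0671
time: 18.25
tool_pos: [0.5795, 0.2543, 0.1516]
ee_rot: [-3.142, 0.001, 0.186]
wrist_force: [-0.6, 0.7, -0.5]
width: 0.0669
```

```bash
python3 -m jog '[[[0,0,0],[0,10,0],1],[[0,0,0],[0,20,0],1],[[0,0,0],[0,35,0],1],[[0,0,0],[0,50,0],1],[[0,0,0],[0,65,0],1]]'
python3 -m jog '[[[0,0,0],[0,15,0],1],[[0,0,0],[0,35,0],1],[[0,0,0],[0,55,0],1],[[0,0,0],[0,75,0],1],[[0,0,0],[0,80,0],1]]'
python3 -m jog '[[[0,0,0],[0,0,0],1],[[0,0,0],[0,0,0],1]]'
python3 -c "
from h import *
delta([.45,.09,.04],10.7)
p,d,c=snap('wrist','w8')"
```

```text
time: 18.75
tool_pos: [0.592, 0.1885, 0.1521]
ee_rot: [3.141, 0.0, 0.185]
wrist_force: [0.5, 0.4, -1.5]
width: 0.067
time: 19.25
tool_pos: [0.607, 0.1089, 0.1523]
ee_rot: [3.141, -0.0, 0.183]
wrist_force: [-0.7, -0.0, -1.8]
width: 0.0669
time: 19.45
tool_pos: [0.6064, 0.1121, 0.1523]
ee_rot: [-3.141, -0.0, 0.186]
wrist_force: [0.1, -0.2, -1.3]
width: 0.0671
t 19.45 pos [0.6064 0.1121 0.1523] rpy [-180.    -0.    10.7] F [ 0.1 -0.2 -1.3] w 0.0671
turn [-0. -0. -0.] shift [-157.9   -7.1  112.3]
```

```bash
python3 -m jog '[[[0,0,0],[-45,5,0],1],[[0,0,0],[-90,0,0],1],[[0,0,0],[-135,-5,15],1],[[0,0,0],[-158,-7,60],1],[[0,0,0],[-158,-7,105],1]]'
python3 -m jog '[[[0,0,0],[0,0,10],1],[[0,0,0],[0,0,20],1],[[0,0,0],[0,0,24],1],[[0,0,0],[0,0,24],1]]'
```

```text
time: 20.0
tool_pos: [0.4485, 0.0904, 0.0479]
ee_rot: [3.142, -0.004, 0.188]
wrist_force: [0.1, -0.2, -2.0]
width: 0.0669
time: 20.4
tool_pos: [0.4516, 0.0897, 0.0246]
ee_rot: [3.141, -0.002, 0.186]
wrist_force: [-0.4, 0.1, -1.9]
width: 0.067
```

```bash
python3 -m jog '[[[0,0,0],[0,0,2],1],[[0,0,0],[0,0,3.5],1],[[0,0,0],[0,0,3.5],1]]'
python3 -m jog '[[[0,0,0],[0,0,1],1],[[0,0,0],[0,0,1],1],[[0,0,0],[0,0,1],1]]'
python3 -m jog '[[[0,0,0],[0,0,1],1],[[0,0,0],[0,0,1],1],[[0,0,0],[0,0,1],1]]'
```

```text
time: 20.7
tool_pos: [0.4505, 0.0894, 0.0203]
ee_rot: [3.142, -0.001, 0.186]
wrist_force: [-0.4, -0.8, -2.0]
width: 0.0669
time: 21.0
tool_pos: [0.4504, 0.0894, 0.0193]
ee_rot: [3.141, -0.001, 0.186]
wrist_force: [-0.3, -0.3, 2.7]
width: 0.0669
time: 21.3
tool_pos: [0.4505, 0.0894, 0.0193]
ee_rot: [3.141, -0.001, 0.186]
wrist_force: [-1.8, -0.8, 6.9]
width: 0.0671
```

```bash
python3 -m jog '[[[0,0,0],[0,0,-1],1],[[0,0,0],[0,0,-1],-0.42],[[0,0,0],[0,0,-1],-0.46],[[0,0,0],[0,0,-1],-0.5],[[0,0,0],[0,0,-1],-0.6]]'
python3 -m jog '[[[0,0,0],[0,0,0],-0.75],[[0,0,0],[0,0,0],-1],[[0,0,0],[0,0,0],-1]]'
python3 -m jog '[[[0,0,0],[0,0,-20],-1],[[0,0,0],[0,0,-60],-1],[[0,0,0],[0,0,-110],-1],[[0,0,0],[0,0,-130],-1],[[0,0,0],[0,0,-130],-1]]'
python3 - <<'E'
from h import *
p,d,c=snap('wrist','w9')
delta([.45,.09,.15],-79.3)
Z=fcloud(d,c); m=(Z[...,2]>.055)&(abs(Z[...,0]-.45)<.06)&(abs(Z[...,1]-.09)<.04)&(Z[...,2]<.09)
P=Z[m]; P=P[P[:,2]>.062]; r=cv2.minAreaRect((P[:,:2]*1000).astype(np.float32)); print(len(P),r,P[:,2].max())
E
```

```text
time: 21.8
tool_pos: [0.4496, 0.0895, 0.0184]
ee_rot: [-3.141, 0.001, 0.186]
wrist_force: [0.2, -0.8, -0.6]
width: 0.0739
time: 22.1
tool_pos: [0.4499, 0.0895, 0.0187]
ee_rot: [-3.141, 0.0, 0.186]
wrist_force: [-0.8, 0.3, -0.5]
width: 0.0927
time: 22.6
tool_pos: [0.4526, 0.0897, 0.1532]
ee_rot: [3.141, -0.009, 0.186]
wrist_force: [0.0, 0.0, -0.8]
width: 0.0939
t 22.65 pos [0.451  0.0895 0.1503] rpy [180.   -0.2  10.7] F [ 0.4 -0.  -0.7] w 0.0935
turn [-0.2 -0.2 90. ] shift [-0.9 -0.6  0.3]
901 ((448.27764892578125, 92.43846893310547), (30.03870964050293, 32.06306838989258), 10.196504592895508) 0.06592451527101284
```

```bash
python3 -m jog '[[[0,0,42],[-2,-3,0],-1],[[0,0,42],[-2,-3,0],-1],[[0,0,42],[-2,-3,0],-1],[[0,0,42],[-2,-3,0],-1],[[0,0,42],[-2,-3,0],-1]]' >/dev/null
python3 -m jog '[[[0,0,42],[0,0,0],-1],[[0,0,42],[0,0,0],-1],[[0,0,42],[0,0,0],-1],[[0,0,42],[0,0,0],-1],[[0,0,42],[0,0,0],-1]]' >/dev/null
python3 -m jog '[[[0,0,6],[0,0,0],-1],[[0,0,6],[0,0,0],-1],[[0,0,6],[0,0,0],-1]]'
python3 - <<'E'
from h import *
p,d,c=snap('wrist','w10')
delta([.4485,.0924,.027],-79.3)
Z=fcloud(d,c); m=(Z[...,2]>.055)&(abs(Z[...,0]-.45)<.06)&(abs(Z[...,1]-.09)<.04)&(Z[...,2]<.09)
P=Z[m]; P=P[P[:,2]>.060]; r=cv2.minAreaRect((P[:,:2]*1000).astype(np.float32)); print(len(P),r,P[:,2].max())
E
```

```text
time: 23.95
tool_pos: [0.4464, 0.092, 0.1469]
ee_rot: [3.138, 0.0, -1.383]
wrist_force: [0.0, 0.4, -0.3]
width: 0.0941
t 24.0 pos [0.4467 0.092  0.1473] rpy [179.8   0.  -79.2] F [ 0.5 -0.4 -0. ] w 0.0934
turn [0.2 0.  0.1] shift [ -0.   -2.2 120.3]
1603 ((450.956787109375, 92.20144653320312), (45.18370819091797, 32.381710052490234), 11.08331298828125) 0.06940558098782273
```

```bash
python3 -m jog '[[[0,0,0],[0,-3,45],-1],[[0,0,0],[0,-3,85],-1],[[0,0,0],[0,-3,110],-1],[[0,0,0],[0,-3,120],-1],[[0,0,0],[0,-3,120],-1]]'
python3 -m jog '[[[0,0,0],[0,0,0],-0.5],[[0,0,0],[0,0,0],0],[[0,0,0],[0,0,0],0.2],[[0,0,0],[0,0,0],1],[[0,0,0],[0,0,0],1]]'
python3 -m jog '[[[0,0,0],[0,0,0],1],[[0,0,0],[0,0,0],1],[[0,0,0],[0,0,0],1],[[0,0,0],[0,0,0],1]]'
python3 -m jog '[[[0,0,0],[0,0,-10],1],[[0,0,0],[0,0,-50],1],[[0,0,0],[0,0,-100],1],[[0,0,0],[0,0,-150],1],[[0,0,0],[0,0,-150],1]]'
```

```text
time: 24.5
tool_pos: [0.4491, 0.0925, 0.0272]
ee_rot: [3.138, 0.0, -1.384]
wrist_force: [-1.0, 0.0, -0.4]
width: 0.0944
time: 25.0
tool_pos: [0.4508, 0.0926, 0.0294]
ee_rot: [-3.14, -0.0, -1.385]
wrist_force: [-0.3, 0.1, -0.8]
width: 0.0575
time: 25.4
tool_pos: [0.4504, 0.0926, 0.0287]
ee_rot: [3.142, 0.0, -1.385]
wrist_force: [-0.6, -0.6, 1.2]
width: 0.0316
time: 25.9
tool_pos: [0.4549, 0.093, 0.1881]
ee_rot: [-3.125, -0.002, -1.385]
wrist_force: [0.5, -0.2, 0.5]
width: 0.0317
```

```bash
python3 -c "
from h import *
delta([.56,-.13,.22],-5)"
```

```text
t 25.9 pos [0.4549 0.093  0.1881] rpy [-1.79e+02 -1.00e-01 -7.93e+01] F [ 0.5 -0.2  0.5] w 0.0317
turn [ -0.8  -0.7 -74.3] shift [238.6 -62.6 -30.5]
```

```bash
python3 -m jog '[[[0,0,-42],[40,-10,-30],1],[[0,0,-42],[80,-20,-40],1],[[0,0,-42],[120,-30,-40],1],[[0,0,-42],[150,-40,-40],1],[[0,0,-42],[150,-40,-40],1]]' 
python3 -c "
from h import *
delta([.56,-.13,.22],-5)"
```

```text
time: 26.4
tool_pos: [0.5182, -0.051, 0.2173]
ee_rot: [3.14, 0.001, -0.653]
wrist_force: [0.2, 0.8, -1.7]
width: 0.0316
t 26.4 pos [ 0.5182 -0.051   0.2173] rpy [ 1.799e+02  1.000e-01 -3.740e+01] F [ 0.2  0.8 -1.7] w 0.0316
turn [  0.1   0.1 -32.4] shift [81.2 37.3 -2.7]
```

```bash
python3 -m jog '[[[0,0,-32.4],[40,15,-2],1],[[0,0,-32.4],[81,37,-2],1],[[0,0,-32.4],[81,37,-2],1],[[0,0,-32.4],[81,37,-2],1],[[0,0,-32.4],[81,37,-2],1]]' 
python3 -m jog '[[[0,0,0],[0,0,0],1],[[0,0,0],[0,0,0],1]]' >/dev/null
python3 - <<'E'
from h import *
p,d,c=snap('wrist','w11'); delta([.56,-.13,.22],-5)
Z=fcloud(d,c); h=cv2.cvtColor(p,cv2.COLOR_RGB2HSV)
b=(h[...,0]>100)&(h[...,0]<130)&(h[...,1]>120)&(d>0)&(Z[...,0]>.4)&(Z[...,0]<.75)&(Z[...,1]<-.15)&(Z[...,1]>-.45)
for lo,hi in((.062,.08),(.028,.045),(-.01,.012)):
    P=Z[b&(Z[...,2]>lo)&(Z[...,2]<hi)]
    if len(P)>10: r=cv2.minAreaRect((P[:,:2]*1000).astype(np.float32)); print(lo,len(P),r,cv2.boxPoints(r).round().tolist())
m=(h[...,1]<90)&(d>0)&(abs(Z[...,0]-.645)<.05)&(abs(Z[...,1]+.305)<.05)&(Z[...,2]>.05)&(Z[...,2]<.085)
P=Z[m]; r=cv2.minAreaRect((P[:,:2]*1000).astype(np.float32)); print('w2',len(P),r)
E
```

```text
time: 26.9
tool_pos: [0.5588, -0.1264, 0.2195]
ee_rot: [-3.141, 0.002, -0.09]
wrist_force: [0.1, -0.1, -2.1]
width: 0.0318
t 27.15 pos [ 0.559  -0.1258  0.2207] rpy [-180.     0.    -5.1] F [ 0.8  0.8 -0.7] w 0.0316
turn [-0.   0.  -0.1] shift [1.3 4.1 0.7]
0.062 237 ((649.0941772460938, -262.4894714355469), (16.23259735107422, 46.18090057373047), 83.52643585205078) [[625.0, -268.0], [671.0, -273.0], [673.0, -257.0], [627.0, -252.0]]
0.028 198 ((586.940673828125, -300.67822265625), (184.46681213378906, 44.88697052001953), 22.906835556030273) [[493.0, -316.0], [511.0, -357.0], [681.0, -285.0], [663.0, -244.0]]
-0.01 810 ((586.6812744140625, -309.53424072265625), (199.89132690429688, 74.22000122070312), 16.701772689819336) [[480.0, -303.0], [502.0, -374.0], [693.0, -316.0], [672.0, -245.0]]
w2 52 ((642.8690185546875, -272.2442321777344), (16.640226364135742, 37.534759521484375), 76.70135498046875)
```

View pics/w11.png

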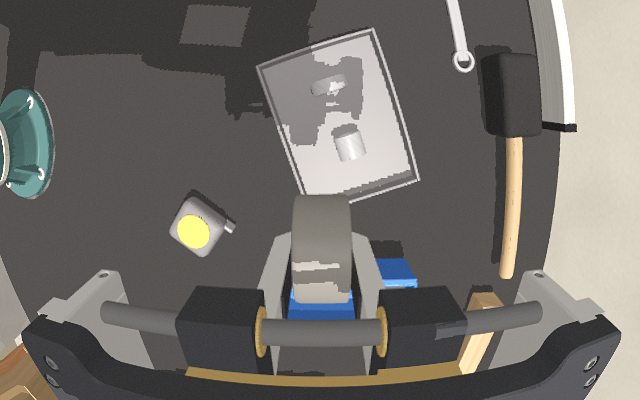

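The wheel is held at (322,250), but the gripper hides the bin at (395,270). I'll pass beyond it to look back.

```bash
python3 -m jog '[[[0,0,0],[0,50,-10],1],[[0,0,0],[0,100,-10],1],[[0,0,0],[0,150,-10],1],[[0,0,0],[0,200,-10],1],[[0,0,0],[0,250,-10],1]]' 
python3 -m jog '[[[0,0,0],[0,40,0],1],[[0,0,0],[0,40,0],1],[[0,0,0],[0,40,0],1],[[0,0,0],[0,40,0],1]]'
python3 - <<'E'
from h import *
p,d,c=snap('wrist','w12'); delta([.56,-.3,.22],-5)
Z=fcloud(d,c); h=cv2.cvtColor(p,cv2.COLOR_RGB2HSV)
b=(h[...,0]>100)&(h[...,0]<130)&(h[...,1]>120)&(d>0)&(Z[...,0]>.4)&(Z[...,0]<.75)&(Z[...,1]<-.15)&(Z[...,1]>-.45)
P=Z[b]; r=cv2.minAreaRect((P[:,:2]*1000).astype(np.float32)); print('all',len(P),r)
for lo,hi in((.064,.08),(.030,.042),(-.01,.012)):
    P=Z[b&(Z[...,2]>lo)&(Z[...,2]<hi)]
    if len(P)>10: r=cv2.minAreaRect((P[:,:2]*1000).astype(np.float32)); print(lo,len(P),r,cv2.boxPoints(r).round().tolist())
m=(h[...,1]<90)&(d>0)&(abs(Z[...,0]-.645)<.05)&(abs(Z[...,1]+.305)<.05)&(Z[...,2]>.04)&(Z[...,2]<.085)
P=Z[m]; r=cv2.minAreaRect((P[:,:2]*1000).astype(np.float32)); print('w2',len(P),r)
E
```

```text
time: 27.65
tool_pos: [0.5367, -0.3756, 0.2311]
ee_rot: [3.141, -0.001, -0.089]
wrist_force: [0.4, 0.2, -1.3]
width: 0.0319
time: 28.05
tool_pos: [0.5339, -0.4128, 0.231]
ee_rot: [-3.141, -0.0, -0.088]
wrist_force: [-0.7, 0.0, -1.6]
width: 0.0317
t 28.1 pos [ 0.534  -0.4125  0.2313] rpy [-180.   -0.   -5.] F [ 0.2 -0.1 -1.4] w 0.0318
turn [-0. -0. -0.] shift [  16.  -114.4   11.3]
all 12522 ((586.8281860351562, -295.8648681640625), (130.64491271972656, 215.292236328125), 83.88858795166016)
0.064 2769 ((586.2421264648438, -302.36016845703125), (107.51346588134766, 163.79591369628906), 83.8552474975586) [[499.0, -347.0], [662.0, -365.0], [673.0, -258.0], [511.0, -240.0]]
0.03 677 ((574.2838134765625, -299.57763671875), (93.71919250488281, 181.91920471191406), 84.78826904296875) [[479.0, -338.0], [661.0, -355.0], [669.0, -261.0], [488.0, -245.0]]
-0.01 7456 ((586.8281860351562, -295.8648681640625), (130.64491271972656, 215.292236328125), 83.88858795166016) [[473.0, -349.0], [687.0, -372.0], [701.0, -242.0], [487.0, -219.0]]
w2 1675 ((638.4625854492188, -318.1990966796875), (91.23956298828125, 49.237510681152344), 68.14283752441406)
```

View pics/w12.png

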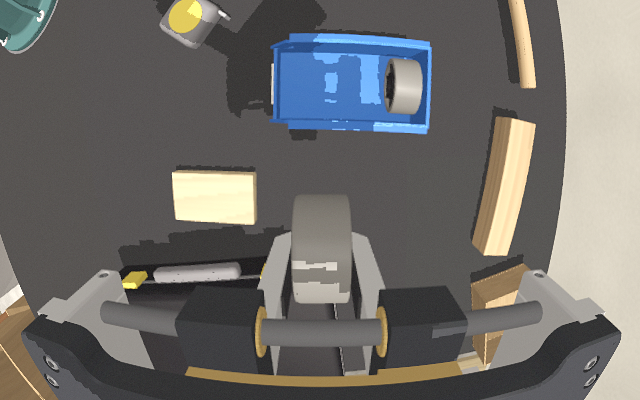

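The view shows the whole bin, (272–432, 35–133), with wheel2 at its back (403,86). I'll fit the wall lines.

```bash
python3 - <<'E'
from h import *
p,d,c=load('w12'); Z=fcloud(d,c); h=cv2.cvtColor(p,cv2.COLOR_RGB2HSV)
b=(h[...,0]>100)&(h[...,0]<130)&(h[...,1]>120)&(d>0)&(Z[...,0]>.4)&(Z[...,0]<.75)&(Z[...,1]<-.15)&(Z[...,1]>-.45)
P=Z[b&(abs(Z[...,2]-.07)<.003)]; o=np.array([.58,-.301]); a=np.radians(-5.5)
q=(P[:,:2]-o)@np.array([[np.cos(a),-np.sin(a)],[np.sin(a),np.cos(a)]])
for n,s in(('near',(q[:,1]<-.03)&(q[:,0]<.06)),('far',(q[:,1]>.03)&(q[:,0]<.06))):
    f=np.polyfit(q[s,0],q[s,1],1); print(n,s.sum(),np.degrees(np.arctan(f[0]))-5.5,f[1],np.percentile(q[s,1],[2,50,98]),q[s,0].min())
s=(q[:,0]>.07)&(abs(q[:,1])<.03); print('back',s.sum(),np.percentile(q[s,0],[2,50,98]))
P=Z[b&(abs(Z[...,2]-.036)<.003)];r=(P[:,:2]-o)@np.array([[np.cos(a),-np.sin(a)],[np.sin(a),np.cos(a)]])
s=(r[:,0]<-.07)&(abs(r[:,1])<.035); print('front',s.sum(),np.percentile(r[s,0],[2,50,98]))
m=(h[...,1]<90)&(d>0)&(Z[...,2]>.064)&(Z[...,2]<.08); W=Z[m]; w=(W[:,:2]-o)@np.array([[np.cos(a),-np.sin(a)],[np.sin(a),np.cos(a)]])
s=(abs(w[:,0])<.08)&(abs(w[:,1])<.035); print('w2',s.sum(),np.percentile(w[s],[2,50,98],axis=0))
E
```

```text
near 941 -6.621515104897343 -0.04966135911274154 [-0.05408975 -0.04973966 -0.04427703] -0.07544981372162227
far 1004 -6.23579415138596 0.04753002755099445 [0.0421362  0.04772589 0.05299935] -0.07025834790687667
back 205 [0.08290707 0.08510729 0.08761143]
front 179 [-0.09233832 -0.08991797 -0.08784377]
w2 1013 [[ 0.04575653 -0.02075754]
 [ 0.06056114 -0.00076507]
 [ 0.07628083  0.01979383]]
```

```bash
python3 -c "
from h import *
delta([.565,-.301,.12],-6.4)"
python3 -m jog '[[[0,0,1.4],[12,-50,10],1],[[0,0,1.4],[21,-100,10],1],[[0,0,1.4],[21,-113,10],1],[[0,0,1.4],[21,-113,10],1],[[0,0,1.4],[21,-113,10],1]]'
python3 -c "
from h import *
delta([.565,-.301,.12],-6.4)"
```

```text
t 28.1 pos [ 0.534  -0.4125  0.2313] rpy [-180.   -0.   -5.] F [ 0.2 -0.1 -1.4] w 0.0318
turn [-0.  -0.   1.4] shift [  21.  -113.8  111.3]
time: 28.6
tool_pos: [0.5646, -0.3032, 0.2216]
ee_rot: [3.14, -0.001, -0.112]
wrist_force: [0.1, -0.0, -0.6]
width: 0.0319
t 28.6 pos [ 0.5646 -0.3032  0.2216] rpy [ 1.799e+02 -1.000e-01 -6.400e+00] F [ 0.1 -0.  -0.6] w 0.0319
turn [ 0.1 -0.1 -0. ] shift [ 1.000e-01 -2.400e+00  1.016e+02]
```

```bash
python3 -m jog '[[[0,0,0],[0,-1,40],1],[[0,0,0],[0,-1,80],1],[[0,0,0],[0,-1,110],1],[[0,0,0],[0,-1,110],1],[[0,0,0],[0,-1,110],1]]'
python3 - <<'E'
from h import *
p,d,c=snap('wrist','w13'); delta([.565,-.301,.036],-6.4)
Z=fcloud(d,c); o=np.array([.5795,-.302]); a=np.radians(-6.4); M=np.array([[np.cos(a),-np.sin(a)],[np.sin(a),np.cos(a)]])
z=st()['tool_pos'][2]; u,v=np.meshgrid(np.arange(640),np.arange(400))
m=(d>0)&(u>290)&(u<354)&(v<310)&(Z[...,2]>z+.0)&(Z[...,2]<z+.06); q=(Z[m][:,:2]-o)@M; zz=Z[m][:,2]
s=(abs(q[:,0]+.015)<.03)&(abs(q[:,1])<.06)
for k in range(0,45,6):
    t=s&(zz>z+k/1000)&(zz<z+(k+6)/1000)
    if t.sum()>5: print(k,t.sum(),np.percentile(q[t],[2,50,98],axis=0).round(4).tolist())
E
```

```text
time: 29.1
tool_pos: [0.5641, -0.3037, 0.1109]
ee_rot: [3.142, 0.001, -0.115]
wrist_force: [-1.2, -0.4, -0.8]
width: 0.032
t 29.15 pos [ 0.5652 -0.3041  0.1128] rpy [179.9  -0.2  -6.6] F [ 0.2  0.3 -1.1] w 0.0315
turn [ 0.1 -0.2 -0.2] shift [-0.7 -3.1 76.8]
0 111 [[-0.027, 0.0054], [-0.0121, 0.0297], [0.0063, 0.0301]]
6 250 [[-0.0284, 0.0056], [-0.0127, 0.0293], [0.0053, 0.0301]]
12 383 [[-0.0289, 0.0059], [-0.0133, 0.028], [0.0045, 0.0292]]
18 576 [[-0.0285, 0.006], [-0.0128, 0.0253], [0.0033, 0.0273]]
24 889 [[-0.0287, -0.0278], [-0.0134, 0.0207], [0.0023, 0.0239]]
30 1819 [[-0.0289, -0.0254], [-0.0134, 0.0117], [0.0021, 0.0184]]
36 2398 [[-0.0286, -0.0158], [-0.0135, -0.002], [0.0019, 0.0092]]
42 44 [[-0.0024, -0.0112], [0.0022, -0.0012], [0.0026, 0.004]]
```

```bash
python3 -m jog '[[[0,0,0],[0,-3.5,0],1],[[0,0,0],[0,-3.5,20],1],[[0,0,0],[0,-3.5,40],1],[[0,0,0],[0,-3.5,60],1],[[0,0,0],[0,-3.5,70],1]]'
python3 -m jog '[[[0,0,0],[0,0,0],1],[[0,0,0],[0,0,2],1],[[0,0,0],[0,0,4],1],[[0,0,0],[0,0,4],1],[[0,0,0],[0,0,4],1]]'
```

```text
time: 29.65
tool_pos: [0.5652, -0.2989, 0.041]
ee_rot: [3.141, -0.001, -0.113]
wrist_force: [-0.2, 0.1, -1.5]
width: 0.032
time: 30.15
tool_pos: [0.5653, -0.2991, 0.0375]
ee_rot: [3.141, -0.001, -0.114]
wrist_force: [1.0, 0.3, -1.2]
width: 0.0319
```

```bash
python3 -m jog '[[[0,0,0],[0,0,1.5],1],[[0,0,0],[0,0,3],1],[[0,0,0],[0,0,3],1],[[0,0,0],[0,0,3],1]]'
python3 -m jog '[[[0,0,0],[0,0,1],1],[[0,0,0],[0,0,1],1],[[0,0,0],[0,0,1],1]]'
```

```text
time: 30.55
tool_pos: [0.5649, -0.2988, 0.0336]
ee_rot: [-3.141, 0.0, -0.114]
wrist_force: [0.4, 0.2, -1.9]
width: 0.0319
time: 30.85
tool_pos: [0.565, -0.2989, 0.0328]
ee_rot: [-3.142, -0.0, -0.114]
wrist_force: [0.8, -0.3, -0.9]
width: 0.0317
```

```bash
python3 -m jog '[[[0,0,0],[0,0,0.7],1],[[0,0,0],[0,0,0.7],1],[[0,0,0],[0,0,0.7],1]]'
python3 -m jog '[[[0,0,0],[0,0,0.5],1],[[0,0,0],[0,0,0.5],1],[[0,0,0],[0,0,0.5],1]]'
```

```text
time: 31.15
tool_pos: [0.565, -0.2989, 0.0328]
ee_rot: [3.141, -0.0, -0.113]
wrist_force: [-1.6, -0.0, 3.3]
width: 0.0318
time: 31.45
tool_pos: [0.565, -0.299, 0.0328]
ee_rot: [3.141, -0.001, -0.114]
wrist_force: [-2.8, 2.2, 6.0]
width: 0.0319
```

```bash
python3 -m jog '[[[0,0,0],[0,0,-0.9],1],[[0,0,0],[0,0,-0.9],0.33],[[0,0,0],[0,0,-0.9],0.29],[[0,0,0],[0,0,-0.9],0.25],[[0,0,0],[0,0,-0.9],0.2]]'
python3 -m jog '[[[0,0,0],[0,0,0],0.1],[[0,0,0],[0,0,0],0],[[0,0,0],[0,0,0],-0.1],[[0,0,0],[0,0,0],-0.1]]'
python3 -m jog '[[[0,0,0],[0,0,-15],-0.1],[[0,0,0],[0,0,-40],-0.1],[[0,0,0],[0,0,-80],-0.1],[[0,0,0],[0,0,-130],-0.1],[[0,0,0],[0,0,-180],-0.1]]'
python3 -m jog '[[[0,0,0],[0,50,0],-0.1],[[0,0,0],[0,100,0],-0.1],[[0,0,0],[0,120,0],-0.1],[[0,0,0],[0,120,0],-0.1],[[0,0,0],[0,120,0],-0.1]]'
python3 - <<'E'
from h import *
p,d,c=snap('wrist','w14'); snap('scene','s2'); snap('top','t2')
a=cv2.imread('pics/w14.png')[0:260,180:500]; s=cv2.imread('pics/s2.png')[140:350,180:500]
cv2.imwrite('pics/final.png',np.vstack([a,s]))
E
```

```text
time: 31.95
tool_pos: [0.5649, -0.2988, 0.0319]
ee_rot: [-3.141, 0.0, -0.114]
wrist_force: [0.8, -0.2, -0.1]
width: 0.0375
time: 32.35
tool_pos: [0.5649, -0.2988, 0.0324]
ee_rot: [-3.141, 0.0, -0.114]
wrist_force: [-0.1, 0.1, 0.0]
width: 0.0515
time: 32.85
tool_pos: [0.5646, -0.2986, 0.2152]
ee_rot: [3.142, -0.0, -0.113]
wrist_force: [0.3, -0.0, 0.0]
width: 0.0517
time: 33.35
tool_pos: [0.5513, -0.4178, 0.2131]
ee_rot: [-3.141, -0.001, -0.114]
wrist_force: [0.8, 0.2, 0.1]
width: 0.0518
```

View pics/final.png

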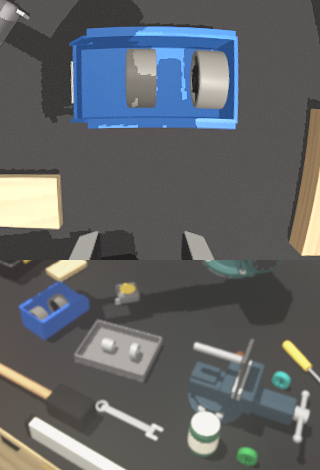

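The bin view shows the wheel standing at (141,77) in front of wheel2 (210,80) and parallel to it. Below, the collar and spacer are still standing in the tray and the axle is bare. Handing in.

```bash
python3 -c "
from h import *
close_job()"
```

```text
the job is handed in; nothing more can be done
```

The axle is stripped and the job is handed in, with about 33 of the 72 s used.

- **Collar and spacer:** I slid off the collar, then the spacer. Each was lowered into the tray until the wrist force showed contact, then let go.
- **Wheel:** I gripped the tread to slide it off and stood it on the bench. I then took it again by its faces and lowered it into the bin, in front of wheel2 and facing the same way.

**Last checks:** The final pictures show the wheel upright and parallel to wheel2, a clear gap in front of it. The collar and spacer are in the tray and the axle is bare. The wrist forces I read stayed below about 8 N, and I saw nothing drop.

**Limits of the checks:**
- Collar and spacer stand on their rims rather than lying flat. They looked to be in the same place in every later view.
- I judged that the loose bench items had not moved by eye in the final pictures, and did not measure them.
- My wall-line fits for the bin's angle disagreed with the first rough box fits by one to two degrees. I used the wall lines, −6.4°.

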